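# Reset the depth stop and lock it again

## Robot

A 6-joint arm with a two-finger parallel gripper is mounted at the origin on a cart in front of the work surface, level with it; the furniture and walls round the work are solid. World frame = base frame: x ahead of the robot, y to its left, z up, the work surface at z = 0. Lengths are in m, angles in degrees, forces in N, time in s.
With the tool pointing down it reaches from about 0.225 to 0.725 m from the base axis. Payload 3.1 kg.
Tool frame: the origin (TCP) lies between the finger pads; the fingertips stand 22 mm ahead of it and the grasp point (between the pads) lies 3 mm ahead of it (manip.nose_length is the distance from the TCP to the fingertips, in m); z points along the fingers, y is the line along which they close (so a half turn about z gives the same grasp; the last joint's range is limited). The gripper opens to 85 mm and grips with 20 to 120 N. Pads are 22 mm wide; open, the fingers measure 114 mm over their backs; the gripper's body (76 mm by 85 mm) begins 54 mm behind the grasp point. The pads swing forward as they close: fully open they stand 13 mm farther back than shut.
Start: joints at [58.396, 2.75, 5.684, 92.934, 0, 82.678], TCP at [0.216, 0.479, 0.253] pointing down, gripper open.
Joint ranges: [-166.93, 166.93], [-56.73, 111.36], [-69.38, 81.34], [-121.58, 131.49], [-85.45, 84.26], [-180, 180]. Speed limits (degrees/s): [159.86, 159.86, 180, 180, 180, 180].

## Interface

Orientations are given as a 3x3 rotation matrix whose columns are the frame's x, y, z axes.
In Python, from cell import sensors, optics, manip gives the robot as it stands.
- The arm moves only by the tool servo_tool, never from a script. Its argument "rows" is a list of rows, each a list of 3 entries, a list of its own where there are three numbers: the finger opening in cm, from 0 to 8.54, then the shift along the tool's x, y, z in cm, then the turn, a rotation vector about the tool's x, y, z in degrees. A call has 1 to 20 rows; each row shifts and turns the commanded pose from where the row before left it, along the tool's axes as they then stand; what a row does not reach is not made up. A row lasts 1/8 s, in which the tool goes at most 62.5 mm and 10.7 degrees, less where a joint would pass 70% of its speed; a pose out of reach is approached as far as the arm can. A call with a gripper value outside its range is refused whole. The fingers move at their own pace and stop on an object; "squeeze" is the grip in N (left out, the last holds). Time passes only in rows, so rows that do not move let the fingers close. It gives the time, the measured TCP pose, the force, the opening and the grip force at its end, in the units of the state.
- sensors.get_obs(): the state, without advancing time (a new reading comes with each control period).
- optics.get_image(name): name is "scene" or "top" or "wrist"; returns a dict with "frame" (480x640x3 uint8, red, green, blue), "fx", "fy", "cx", "cy" (pixels), "xyz" and "attitude" of the camera in the world. Camera axes: x right, y down, z forward; pixel columns grow to the right and rows downward; lengths in m; the calibration is good to about 2 mm. A picture is of the moment at which its call begins. There is no depth.
- manip.job_done(): hands the job in; it is judged then, once.
Trained networks look in a picture, given as the dict that the camera call returned (one of the last four; its "shot" number tells which), for a name from the list of things; names that differ only in an ending like _2 or _b are one class to them, and where a whole thing is asked for, a point or a joint stands for the part that bears it (a point fixed in the world has none). Each returns a list of dicts, best first, with "score" (0 to 1); they miss things now and then, are a little off and sometimes report something else, mostly with a low value. They report only what shows in the picture. A call takes as long as a camera call.
- optics.silhouettes(picture, name): "region" (480x640 bool, what is visible of it).
- optics.tip_of(picture, name): "location" ([x, y, z] in m, in world coordinates, good to about 4 mm: a listed point, or the origin of a listed thing).
The state is a dict: "t": time; "joint_pos": joint angles; "joint_vel": joint speeds; "effort": joint torques, N m; "ee_pos": TCP position; "ee_rot": TCP orientation; "force": force on the tool from outside, world axes, zero at the start; "moment": the same for the moment, N m; "finger_gap": finger opening in m; "gripper_force": force on a finger pad.
Only numpy, scipy, OpenCV 4.12 (cv2) and the standard library are available. Lean on these libraries where they do the work, as an engineer would, in place of code of your own. Each camera call takes 0.05 s, during which the arm holds its last target. There are 200 camera calls.

## Task

The depth stop in the foam-cutting jig has to be reset. Slacken the lever jam nut by most of a quarter turn without shifting the adjuster below it, then swing the adjuster round by its peg until its pointer lines up with the rider on the dial rim, and finally turn the jam nut back until it is fully tight, with the pointer still on the rider. Leave the things lying round the jig where they are.

Things in the scene. Friction and masses are not known exactly. Their poses are not given: they have to be found in the camera images.
- stop_jig: Plain grey jig screwed to the table (it cannot move): rectangular foot plate 150 x 130 x 10 mm (x, y, z), two upright cheeks, and a round dial table of radius 80 mm whose top is 58 mm above the work surface. Origin: on the work surface, under the centre of the plate; z up; the vertical screw axis runs through the origin. The -x side of the jig carries the raised scale strokes and faces the robot roughly
- screw_axis (a point): point on the vertical axis about which adjuster and jam nut both turn, 118 mm above the work surface (level with the tops of the peg and of the nut handle). The screw end stands up to 86 mm, so a tool tip kept above 88 mm passes over everything but the peg and the handle
- adjuster (a joint): angle of the adjuster screw (rad), growing counter-clockwise seen from above, range -1.75 to 0.9; at 0 its arm points along the jig's -x; at value q the arm's direction is the jig's -x turned by q. It stays where it is left; turning it takes about 0.14 N m (2 to 3 N at the peg). It must not be turned while the nut is tight
- adjuster_peg (a point): centre of the top of the adjuster's upright black peg: 12 mm diameter, from 70 to 118 mm above the work surface, 62 mm from the screw axis, standing on a flat steel arm (11 mm wide, top 66 mm high)
- pointer_tip (a point): tip of the pointed outer end of the adjuster arm, 76 mm from the axis, 63 mm high, in line with axis and peg
- jam_nut (a joint): angle of the jam nut (rad): 0 is fully tight (against its end stop), growing as it is loosened, counter-clockwise seen from above, to 1.6 (end stop). At value q its lever points along the jig's +x turned by q - 0.2. It stays where it is left; turning it takes about 0.12 N m (3 to 4 N at the handle). Push square to the lever, along the circle: pushed askew, the handle wedges
- nut_handle (a point): centre of the top of the upright dark steel handle at the end of the jam nut's short lever: 12 mm diameter, from 79 to 118 mm high, 34 mm from the screw axis. The hexagonal nut (26 mm across flats) and the lever lie above the adjuster's disc, between 68 and 80 mm high
- setting_rider: small dark steel clamp 26 x 16 mm fixed on the rim of the dial, top of its screw 69 mm high; its pointed end looks inward. Origin on the screw axis at the work surface; it sits along its own -x. It does not move
- setting_mark (a point): the point just inside the rider's pointed end, 76 mm from the screw axis, 63 mm high, where the pointer tip must come; always counter-clockwise (seen from above) of the pointer at the start
- hex_key: loose black hex key 84 x 30 x 8 mm lying on the table on the robot's side of the jig; leave alone. Origin: centre of its underside
- foam_block: loose white foam block 48 x 72 x 67 mm behind the jig; leave alone. Origin: centre of its underside
- wood_offcut: loose wood offcut 31 x 62 x 12 mm behind the jig, to the right; leave alone. Origin: centre of its underside
- pencil: loose green pencil 123 mm long, 7 mm thick, lying on the robot's side of the jig; leave alone. Origin: centre of its underside

How it is judged (in metres and radians):
On the way, in this order (a step that is already met when the one before it is completed fails the run):
1. the jam nut is loosened (beyond 0.8 rad) while the adjuster still stands as found (peg within 8 mm) (value of joint jam_nut above 0.8 rad and distance of adjuster_peg from where it was at the start of the episode below 0.008 m), for 0.1 s.
2. with the nut still loose, the pointer stands at the rider (tip within 6 mm of the mark) (value of joint jam_nut above 0.7 rad and horizontal distance between pointer_tip and setting_mark below 0.006 m), for 0.2 s.
At the end, for the whole second after the job is handed in: the jam nut is tight again (less than 0.1 rad from its stop) and the pointer tip stands within 6 mm of the rider's mark (value of joint jam_nut below 0.1 rad and horizontal distance between pointer_tip and setting_mark below 0.006 m); the robot touches nothing.
It fails at once if a loose thing by the jig is shifted by more than 30 mm (distance of any of hex_key, foam_block, wood_offcut, pencil from where it was at the start of the episode above 0.03 m).
It also fails if it takes over 61 s, if anything falls off the work surface, if the arm or the gripper's body presses on something with over 40 N, if the wrist force passes 120 N, or if a joint passes its speed limit or range.

## Working session

There is one attempt and no reset: what is moved stays moved. The work goes in short steps, Python scripts to look and compute and a tool call to move; the robot and the scene stay as the last step left them, time stands still between calls to the robot, and variables do not carry over. Pictures are saved under pics/ and viewed, at most 10 in all, crops included, and the job is handed in when it is done.

Besides the shell and the picture viewer there is one more tool, called as a command line: name --argument value ..., lists and objects as JSON in quotes. servo_tool: Moves the arm, as the interface text tells. Its arguments: {"type":"object","properties":{"rows":{"type":"array","items":{"type":"array"}},"squeeze":{"type":"number"}},"required":["rows"]}

```bash
mkdir -p pics; python3 - <<'E'
from cell import sensors, optics, manip
import cv2, numpy as np
o=sensors.get_obs(); print(o['t'],o['ee_pos'],np.round(o['ee_rot'],3).tolist(),o['finger_gap'])
ims=[]
for c in ['scene','top']:
    p=optics.get_image(c); ims.append(p['frame'])
    print(c,p['xyz'],p['fx'])
    for n in ['stop_jig','screw_axis','adjuster_peg','pointer_tip','nut_handle','setting_mark','setting_rider','hex_key','pencil','foam_block','wood_offcut']:
        try:
            r=optics.tip_of(p,n); print(n,[(np.round(a['location'],4).tolist(),round(a['score'],2)) for a in r[:2]])
        except Exception as e: print(n,e)
    cv2.imwrite(f'pics/{c}0.png',p['frame'][:,:,::-1])
print(sensors.get_obs()['t'])
E
```

```text
0.0 [0.21561122 0.47806873 0.25213302] [[-0.912, 0.411, -0.001], [0.411, 0.912, -0.002], [0.0, -0.002, -1.0]] 0.08534471865687172
scene [ 1.05344826 -0.04952749  0.85481247] 519.8167129700217
stop_jig [([0.4712, 0.3293, 0.0003], 0.87)]
screw_axis [([0.4643, 0.3275, 0.1207], 0.62)]
adjuster_peg [([0.4094, 0.3482, 0.1188], 0.82)]
pointer_tip [([0.3949, 0.3549, 0.0644], 0.75)]
nut_handle [([0.4989, 0.3292, 0.1156], 0.85)]
setting_mark [([0.4069, 0.2824, 0.0597], 0.47)]
setting_rider []
hex_key [([0.3297, 0.2993, -0.0008], 0.43)]
pencil [([0.2475, 0.3107, -0.001], 0.5)]
foam_block [([0.7201, 0.3438, 0.0034], 0.77)]
wood_offcut [([0.6966, 0.2122, 0.0036], 0.79)]
top [0.3550538  0.2927247  0.98419256] 573.9821330196744
stop_jig [([0.4709, 0.3275, -0.0026], 0.65)]
screw_axis [([0.4659, 0.3288, 0.1158], 0.98)]
adjuster_peg [([0.4099, 0.3521, 0.1193], 0.83)]
pointer_tip []
nut_handle [([0.4999, 0.3319, 0.1196], 0.9), ([0.4099, 0.3514, 0.1222], 0.71)]
setting_mark [([0.407, 0.2769, 0.0629], 0.53)]
setting_rider [([0.2486, 0.3161, -0.001], 0.32)]
hex_key [([0.3324, 0.3014, -0.0004], 0.66)]
pencil [([0.2468, 0.3163, -0.0001], 0.6)]
foam_block [([0.7206, 0.3455, -0.002], 0.83)]
wood_offcut [([0.6942, 0.2162, 0.002], 0.62), ([0.4633, 0.3297, 0.1154], 0.43)]
1.2
```

View pics/top0.png

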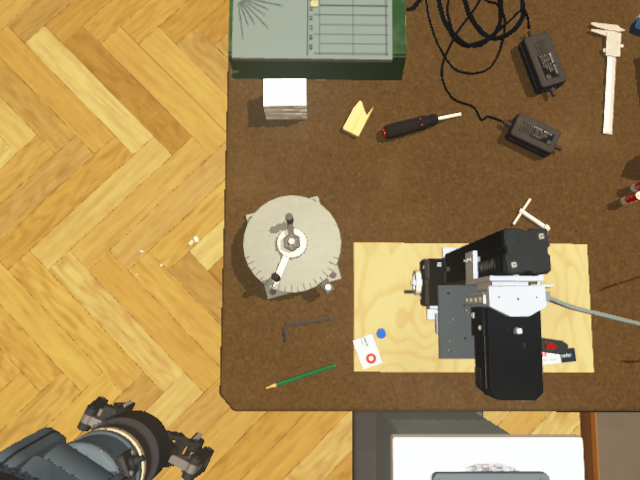

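View pics/scene0.png

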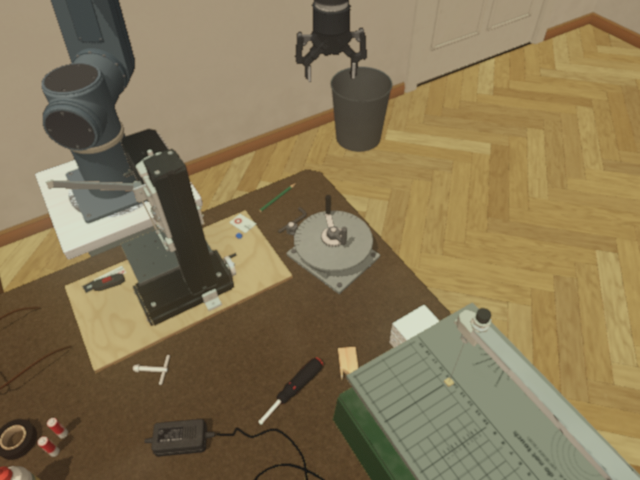

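The top view shows the dial centred near (292,246), the peg at (276,277) and the handle at (289,217). The scene view agrees. A tall machine stands to the right, starting around column 410, and the hex key and pencil lie below the jig. The radii check: handle about 34 mm, peg about 60 mm, mark about 76 mm from the axis. I'll hover next and refine with the wrist camera.

```bash
cat > h.py <<'E'
from cell import sensors, optics, manip
import cv2, numpy as np, json
def pose():
    o=sensors.get_obs(); R=o['ee_rot']; return o, o['ee_pos'], np.degrees(np.arctan2(R[1,1],R[0,1]))
def plan(wps):
    """wps: (x,y,z,yaw of tool y in deg, rows, gap cm). Prints tool-frame rows, tool assumed pointing down."""
    o,p,yaw=pose(); p=p.copy(); rows=[]
    for x,y,z,w,n,g in wps:
        p0=p.copy(); y0=yaw; t=np.array([x,y,z])
        for k in range(1,n+1):
            d=p0+(t-p0)*k/n-p; a=np.radians(yaw)
            ty=np.array([np.cos(a),np.sin(a),0]); tx=np.array([-np.sin(a),np.cos(a),0])
            tx=np.cross(ty,[0,0,-1])
            s=np.round([d@tx*100,d@ty*100,-d[2]*100],2); r=round(-(y0+(w-y0)*k/n-yaw),1)
            rows.append([g,[float(v)+0 for v in s],[0,0,float(r)]])
            p=p+(tx*s[0]+ty*s[1]+np.array([0,0,-1])*s[2])/100; yaw-=r
    print(len(rows),json.dumps(rows).replace(' ','')); print('j',np.round(o['joint_pos'],1),'yaw',yaw)
def arc(c,r,a0,a1,off,z,n,g):
    return [(c[0]+r*np.cos(t),c[1]+r*np.sin(t),z,np.degrees(t)+off,1,g) for t in np.radians(np.linspace(a0,a1,n+1)[1:])]
E
python3 -c "
from h import *
plan([(.499,.331,.2,93.5,9,4)])"
```

```text
9 [[4,[-3.54,-0.2,0.59],[0,0,-3.1]],[4,[-3.53,-0.39,0.59],[0,0,-3.1]],[4,[-3.5,-0.58,0.6],[0,0,-3.1]],[4,[-3.46,-0.77,0.59],[0,0,-3.0]],[4,[-3.42,-0.96,0.59],[0,0,-3.1]],[4,[-3.36,-1.13,0.59],[0,0,-3.1]],[4,[-3.29,-1.31,0.59],[0,0,-3.1]],[4,[-3.22,-1.49,0.6],[0,0,-3.1]],[4,[-3.14,-1.67,0.59],[0,0,-3.1]]]
j [58.4  2.8  5.7 92.9  0.  82.7] yaw 93.51614460537465
```

servo_tool --rows '[[4,[-3.5,-0.2,0.6],[0,0,-3.1]],[4,[-3.5,-0.4,0.6],[0,0,-3.1]],[4,[-3.5,-0.6,0.6],[0,0,-3.1]],[4,[-3.5,-0.8,0.6],[0,0,-3.0]],[4,[-3.4,-1.0,0.6],[0,0,-3.1]],[4,[-3.4,-1.1,0.6],[0,0,-3.1]],[4,[-3.3,-1.3,0.6],[0,0,-3.1]],[4,[-3.2,-1.5,0.6],[0,0,-3.1]],[4,[-3.1,-1.7,0.6],[0,0,-3.1]],[4,[0,0,0],[0,0,0]],[4,[0,0,0],[0,0,0]]]'

```text
t: 2.58
ee_pos: [0.4979, 0.3302, 0.1992]
ee_rot: [[-0.998, -0.061, -0.001], [-0.061, 0.998, 0.0], [0.001, 0.0, -1.0]]
force: [-0.2, 0.1, -0.5]
finger_gap: 0.0396
gripper_force: 0.0
```

```bash
python3 - <<'E'
from h import *
print(pose())
for c in ['wrist','top','scene']:
    p=optics.get_image(c); print(c,p['xyz'])
    for n in ['stop_jig','screw_axis','adjuster_peg','pointer_tip','nut_handle','setting_mark']:
        r=optics.tip_of(p,n); print(n,[(np.round(a['location'],4).tolist(),round(a['score'],2)) for a in r[:2]])
    if c=='wrist': cv2.imwrite('pics/w1.png',p['frame'][:,:,::-1])
E
```

```text
({'t': 2.575, 'joint_pos': array([2.71106793e+01, 1.33415246e+01, 1.12639926e+01, 8.79644755e+01,
       3.21120225e-02, 2.36223381e+01]), 'joint_vel': array([ 1.01103618, -0.85303038, -0.13615042,  0.04299438, -0.08914652,
       -0.11838121]), 'effort': array([-6.52202927e-01, -4.04839969e+01,  3.20490682e+01, -4.78452235e-02,
       -3.83651897e-02, -1.15890267e-03]), 'ee_pos': array([0.49789929, 0.33024747, 0.19923852]), 'ee_rot': array([[-9.98146806e-01, -6.08451286e-02, -9.08022639e-04],
       [-6.08453022e-02,  9.98147195e-01,  1.64768175e-04],
       [ 8.96314909e-04,  2.19711740e-04, -9.99999574e-01]]), 'force': array([-0.22573227,  0.0888065 , -0.53170517]), 'moment': array([-0.00615748, -0.04896601, -0.03279462]), 'gripper_force': 0.0, 'finger_gap': 0.0395640782834369}, array([0.49789929, 0.33024747, 0.19923852]), np.float64(93.48832378889306))
wrist [0.4262432  0.32633785 0.32029117]
stop_jig [([0.4667, 0.3261, 0.0003], 0.96)]
screw_axis [([0.4652, 0.3299, 0.1188], 0.82)]
adjuster_peg [([0.4096, 0.3472, 0.1169], 0.7), ([0.4684, 0.3251, 0.0013], 0.64)]
pointer_tip [([0.397, 0.3567, 0.0645], 0.8)]
nut_handle [([0.5033, 0.3283, 0.1169], 0.68)]
setting_mark [([0.4068, 0.2827, 0.0612], 0.69)]
top [0.3550538  0.2927247  0.98419256]
stop_jig []
screw_axis []
adjuster_peg []
pointer_tip []
nut_handle []
setting_mark []
scene [ 1.05344826 -0.04952749  0.85481247]
stop_jig [([0.4708, 0.3284, 0.0003], 0.72), ([0.502, 0.3322, 0.1194], 0.56)]
screw_axis [([0.3935, 0.3583, 0.0637], 0.5)]
adjuster_peg [([0.4103, 0.3483, 0.1184], 0.8), ([0.7196, 0.3421, 0.0014], 0.55)]
pointer_tip [([0.3935, 0.3552, 0.066], 0.86)]
nut_handle [([0.501, 0.3301, 0.1168], 0.69)]
setting_mark [([0.409, 0.2798, 0.0621], 0.6)]
```

View pics/w1.png

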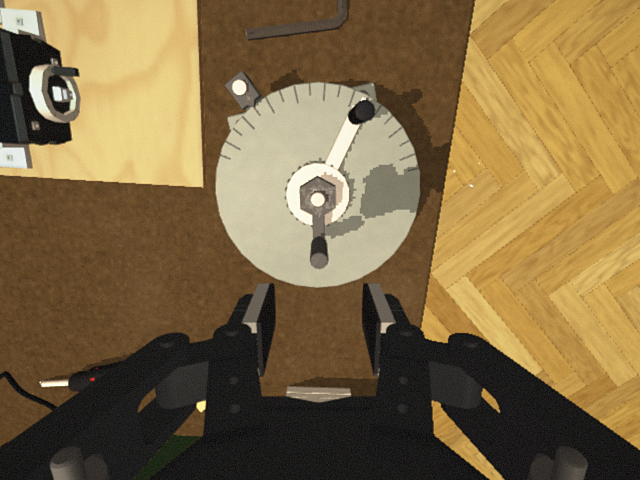

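Wrist view: axis at (318,199), handle top at about (319,260), peg top at (362,110), rider at (243,92) with its inner point near (257,106). I'll back-project these at their known heights.

```bash
cat >> h.py <<'E'
def bp(p,u,v,z):
    d=p['attitude']@np.array([(u-p['cx'])/p['fx'],(v-p['cy'])/p['fy'],1]); c=np.array(p['xyz']); return c+d*(z-c[2])/d[2]
E
python3 - <<'E'
from h import *
p=optics.get_image('wrist')
A=bp(p,318,199,.086)
for n,u,v,z in [('axis',318,199,.086),('dial',318,185,.058),('handle',319,260,.118),('peg',362,110,.118),('ridscrew',239,88,.069),('ridtip',257,106,.063)]:
    q=bp(p,u,v,z); d=q-A; print(n,np.round(q,4),'r',round(np.hypot(*d[:2]),4),'ang',round(np.degrees(np.arctan2(d[1],d[0]))%360,1))
c=p['frame'][50:290,190:440]; cv2.imwrite('pics/w1c.png',cv2.resize(c,None,fx=2.4,fy=2.4,interpolation=cv2.INTER_CUBIC)[:,:,::-1])
E
```

```text
axis [0.4669 0.3283 0.086 ] r 0.0 ang 0.0
dial [0.4608 0.3279 0.058 ] r 0.0061 ang 183.8
handle [0.5004 0.331  0.118 ] r 0.0336 ang 4.6
peg [0.4096 0.3496 0.118 ] r 0.0611 ang 159.6
ridscrew [0.3965 0.2697 0.069 ] r 0.0916 ang 219.8
ridtip [0.4069 0.2811 0.063 ] r 0.0764 ang 218.2
```

View pics/w1c.png

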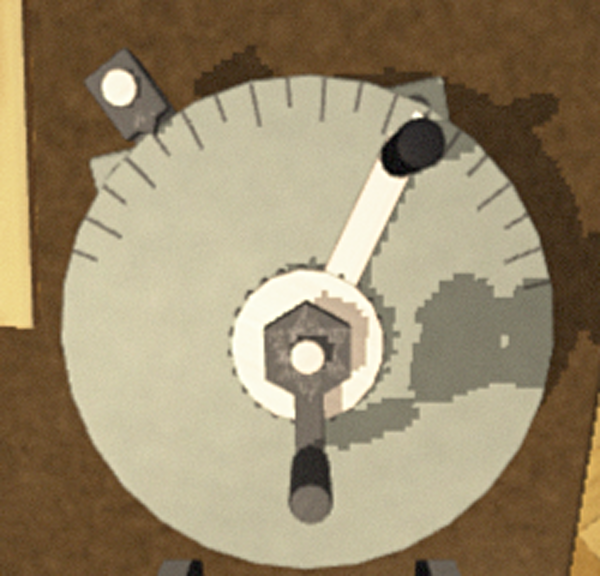

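```bash
python3 - <<'E'
from h import *
c=(.4665,.3285)
a=np.radians(4); h=(c[0]+.034*np.cos(a),c[1]+.034*np.sin(a))
plan([(*h,.150,94,2,4),(*h,.112,94,3,4),(*h,.112,94,4,1.5)])
E
```

```text
9 [[4,[-0.11,0.03,2.46],[0,0,-0.2]],[4,[-0.1,0.03,2.47],[0,0,-0.3]],[4,[0.0,0.0,1.27],[0,0,0.0]],[4,[0.0,0.0,1.26],[0,0,0.0]],[4,[0.0,0.0,1.27],[0,0,0.0]],[1.5,[0.0,0.0,0.0],[0,0,0.0]],[1.5,[0.0,0.0,0.0],[0,0,0.0]],[1.5,[0.0,0.0,0.0],[0,0,0.0]],[1.5,[0.0,0.0,0.0],[0,0,0.0]]]
j [27.1 13.3 11.3 87.9  0.  23.6] yaw 94.01678101618866
```

servo_tool --rows '[[4,[-0.1,0,2.5],[0,0,-0.5]],[4,[-0.1,0,2.5],[0,0,0]],[4,[0,0,1.2],[0,0,0]],[4,[0,0,1.2],[0,0,0]],[4,[0,0,1.3],[0,0,0]],[1.5,[0,0,0],[0,0,0]],[1.5,[0,0,0],[0,0,0]],[1.5,[0,0,0],[0,0,0]],[1.5,[0,0,0],[0,0,0]]]' --squeeze 20

```text
t: 4.8
ee_pos: [0.5007, 0.3305, 0.113]
ee_rot: [[-0.998, -0.07, 0.001], [-0.07, 0.998, 0.001], [-0.001, 0.001, -1.0]]
force: [-1.0, 0.2, 0.1]
finger_gap: 0.015
gripper_force: 0.0
```

```bash
python3 - <<'E'
from h import *
c=(.4665,.3285)
plan(arc(c,.034,4,80,90,.112,15,1.5))
p=optics.get_image('wrist'); cv2.imwrite('pics/w2.png',p['frame'][:,:,::-1])
E
```

```text
15 [[1.5,[0.04,0.34,0.1],[0,0,-5.0]],[1.5,[0.01,0.3,0.0],[0,0,-5.1]],[1.5,[0.02,0.3,0.0],[0,0,-5.1]],[1.5,[0.01,0.3,0.0],[0,0,-5.0]],[1.5,[0.01,0.3,0.0],[0,0,-5.1]],[1.5,[0.01,0.3,0.0],[0,0,-5.1]],[1.5,[0.02,0.3,0.0],[0,0,-5.0]],[1.5,[0.01,0.3,0.0],[0,0,-5.1]],[1.5,[0.01,0.3,0.0],[0,0,-5.1]],[1.5,[0.02,0.3,0.0],[0,0,-5.0]],[1.5,[0.01,0.3,0.0],[0,0,-5.1]],[1.5,[0.01,0.3,0.0],[0,0,-5.1]],[1.5,[0.02,0.3,0.0],[0,0,-5.0]],[1.5,[0.01,0.3,0.0],[0,0,-5.1]],[1.5,[0.01,0.3,0.0],[0,0,-5.1]]]
j [27.  14.6  2.9 78.2  0.  23. ] yaw 170.01981000126176
```

View pics/w2.png

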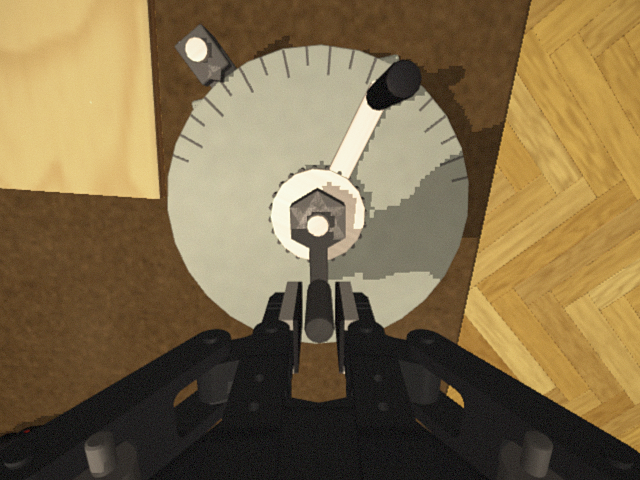

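The handle top at (319,328) sits centred between the pads, which are at columns 295 and 343. Next I loosen the nut along the arc.

servo_tool --rows '[[1.5,[0.02,0.3,0.1],[0,0,-5]],[1.5,[0.02,0.3,0],[0,0,-5]],[1.5,[0.01,0.3,0],[0,0,-5]],[1.5,[0.01,0.3,0],[0,0,-5]],[1.5,[0.01,0.3,0],[0,0,-5]],[1.5,[0.01,0.3,0],[0,0,-5]],[1.5,[0.02,0.3,0],[0,0,-5]],[1.5,[0.01,0.3,0],[0,0,-5]],[1.5,[0.01,0.3,0],[0,0,-5]],[1.5,[0.02,0.3,0],[0,0,-5]],[1.5,[0.01,0.3,0],[0,0,-5]],[1.5,[0.01,0.3,0],[0,0,-5]],[1.5,[0.02,0.3,0],[0,0,-5]],[1.5,[0.01,0.3,0],[0,0,-5]],[1.5,[0.01,0.3,0],[0,0,-5]],[1.5,[0,0,0],[0,0,0]],[1.5,[0,0,0],[0,0,0]]]'

```text
t: 6.98
ee_pos: [0.4733, 0.3612, 0.1118]
ee_rot: [[-0.192, -0.981, 0.002], [-0.981, 0.192, -0.001], [0.0, -0.002, -1.0]]
force: [2.6, -2.7, 0.8]
finger_gap: 0.0148
gripper_force: 1.6
```

```bash
python3 - <<'E'
from h import *
o,p,y=pose(); print(p,y,o['force'])
c=np.array((.4665,.3285)); d=p[:2]-c; print(np.hypot(*d),np.degrees(np.arctan2(d[1],d[0])))
im=optics.get_image('wrist')
for n in ['adjuster_peg','nut_handle','screw_axis','setting_mark','pointer_tip']:
    r=optics.tip_of(im,n); print(n,[(np.round(a['location'],4).tolist(),round(a['score'],2)) for a in r[:2]])
cv2.imwrite('pics/w3.png',im['frame'][:,:,::-1])
E
```

```text
[0.47330904 0.36117628 0.11177167] 168.91057784126997 [ 2.64186989 -2.72713579  0.80788229]
0.03337817241012377 78.22922236542195
adjuster_peg [([0.4105, 0.3531, 0.1193], 0.88), ([0.3971, 0.3575, 0.0618], 0.52)]
nut_handle [([0.4755, 0.3601, 0.1186], 0.73)]
screw_axis [([0.4677, 0.3302, 0.1204], 0.97)]
setting_mark [([0.4066, 0.2824, 0.0639], 0.95)]
pointer_tip [([0.3937, 0.3594, 0.0603], 0.93)]
```

View pics/w3.png

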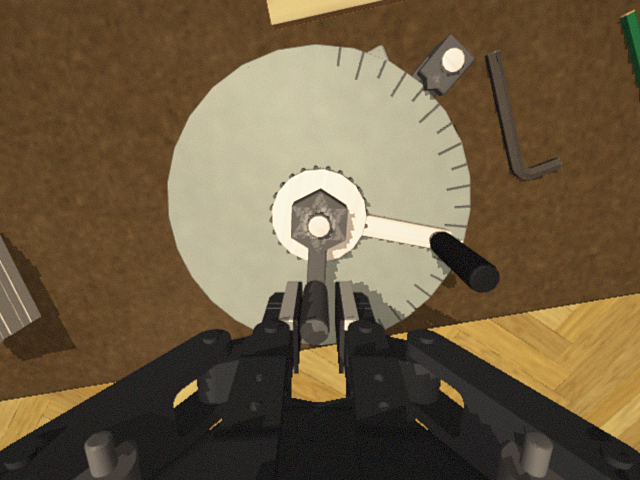

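The lever has turned about 71° (1.24 rad), the peg is unmoved, and the rider is at (445,65). Next: release, lift and move over the peg.

```bash
python3 - <<'E'
from h import *
o,p,y=pose()
c=np.array((.467,.3287)); a=np.radians(159.7); g=c+.0615*np.array([np.cos(a),np.sin(a)])
plan([(*p[:2],p[2],y,2,3.5),(*p[:2],.155,y,2,3.5),(*g,.155,69.7,11,3.5),(*g,.112,69.7,3,3.5)])
E
```

```text
18 [[3.5,[0.0,0.0,0.0],[0,0,-0.0]],[3.5,[0.0,0.0,0.0],[0,0,-0.0]],[3.5,[0.0,0.0,-2.17],[0,0,-0.0]],[3.5,[0.0,0.0,-2.16],[0,0,-0.0]],[3.5,[0.21,0.55,0.0],[0,0,9.0]],[3.5,[0.3,0.5,0.0],[0,0,9.1]],[3.5,[0.37,0.45,0.0],[0,0,9.0]],[3.5,[0.44,0.39,0.0],[0,0,9.0]],[3.5,[0.5,0.32,0.0],[0,0,9.0]],[3.5,[0.54,0.23,0.0],[0,0,9.1]],[3.5,[0.57,0.15,0.0],[0,0,9.0]],[3.5,[0.58,0.05,0.0],[0,0,9.0]],[3.5,[0.59,-0.03,0.0],[0,0,9.0]],[3.5,[0.57,-0.13,0.0],[0,0,9.1]],[3.5,[0.54,-0.22,0.0],[0,0,9.0]],[3.5,[0.0,0.0,1.43],[0,0,-0.0]],[3.5,[0.0,0.0,1.43],[0,0,-0.0]],[3.5,[0.0,0.0,1.44],[0,0,-0.0]]]
j [ 31.   13.9   2.   78.   -0.  -48. ] yaw 69.69633489816346
```

servo_tool --rows '[[3.5,[0,-0.1,0],[0,0,0]],[3.5,[0,0,0],[0,0,0]],[3.5,[0,0,0],[0,0,0]],[3.5,[0,0.1,-2.2],[0,0,0]],[3.5,[0,0,-2.2],[0,0,0]],[3.5,[0.2,0.55,0],[0,0,9]],[3.5,[0.3,0.5,0],[0,0,9]],[3.5,[0.4,0.45,0],[0,0,9]],[3.5,[0.45,0.4,0],[0,0,9]],[3.5,[0.5,0.3,0],[0,0,9]],[3.5,[0.55,0.25,0],[0,0,9]],[3.5,[0.55,0.15,0],[0,0,9]],[3.5,[0.6,0.05,0],[0,0,9]],[3.5,[0.6,0,0],[0,0,9]],[3.5,[0.55,-0.15,0],[0,0,9]],[3.5,[0.55,-0.2,0],[0,0,9]],[3.5,[0,0,0],[0,0,0]],[3.5,[0,0,0],[0,0,0]]]'

```text
t: 9.52
ee_pos: [0.4087, 0.35, 0.1553]
ee_rot: [[-0.941, 0.34, -0.0], [0.34, 0.941, 0.0], [0.0, 0.0, -1.0]]
force: [-0.5, 0.1, -0.1]
finger_gap: 0.0351
gripper_force: 0.0
```

```bash
python3 - <<'E'
from h import *
o,p,y=pose(); print(p,y,o['force'])
im=optics.get_image('wrist')
for n in ['adjuster_peg','nut_handle','screw_axis','setting_mark','pointer_tip']:
    r=optics.tip_of(im,n); print(n,[(np.round(a['location'],4).tolist(),round(a['score'],2)) for a in r[:2]])
cv2.imwrite('pics/w4.png',im['frame'][:,:,::-1])
c=np.array((.467,.3287)); a=np.radians(159.7); g=c+.0615*np.array([np.cos(a),np.sin(a)])
plan([(*g,.112,69.7,3,3.5)])
E
```

```text
[0.40872746 0.3500441  0.15526017] 70.15200617833094 [-0.54407967  0.10330366 -0.09904386]
adjuster_peg [([0.411, 0.3507, 0.1179], 0.93)]
nut_handle [([0.4763, 0.3593, 0.1175], 0.73)]
screw_axis []
setting_mark [([0.4057, 0.2805, 0.065], 0.96)]
pointer_tip [([0.3947, 0.3551, 0.0631], 0.79)]
3 [[3.5,[-0.01,0.01,1.44],[0,0,0.1]],[3.5,[-0.02,0.01,1.45],[0,0,0.1]],[3.5,[-0.01,0.01,1.44],[0,0,0.1]]]
j [33.4  4.7 -3.4 81.9  0.  53.4] yaw 69.73978779584593
```

View pics/w4.png

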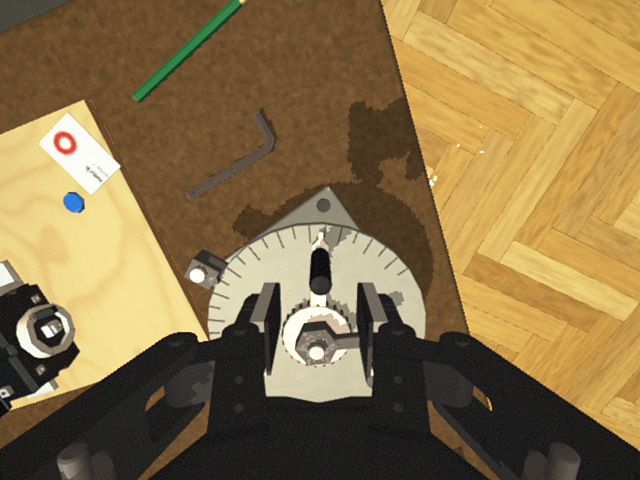

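The peg at (321,285) is centred between the fingers at columns 268 and 370. I descend, close loosely and swing.

servo_tool --rows '[[3.5,[0,0,1.4],[0,0,0.2]],[3.5,[0,0,1.4],[0,0,0.2]],[3.5,[0,0,1.5],[0,0,0]],[1.4,[0,0,0],[0,0,0]],[1.4,[0,0,0],[0,0,0]],[1.4,[0,0,0],[0,0,0]],[1.4,[0,0,0],[0,0,0]]]'

```text
t: 10.7
ee_pos: [0.4091, 0.3502, 0.1131]
ee_rot: [[-0.937, 0.348, 0.001], [0.348, 0.937, 0.001], [-0.001, 0.001, -1.0]]
force: [-0.5, 0.6, -0.0]
finger_gap: 0.0138
gripper_force: 0.0
```

```bash
python3 - <<'E'
from h import *
c=(.467,.3287); o,p,y=pose(); print(p,y,o['force'],o['finger_gap'])
plan(arc(c,.0615,159.7,217.7,-90,.112,14,1.4))
E
```

```text
[0.40914641 0.35015326 0.11306997] 69.61636903655923 [-0.48606593  0.56208145 -0.04105395] 0.013825663012862574
14 [[1.4,[-0.04,-0.45,0.11],[0,0,-4.2]],[1.4,[-0.01,-0.44,0.0],[0,0,-4.2]],[1.4,[-0.02,-0.45,0.0],[0,0,-4.1]],[1.4,[-0.02,-0.44,0.0],[0,0,-4.2]],[1.4,[-0.01,-0.45,0.0],[0,0,-4.1]],[1.4,[-0.02,-0.44,0.0],[0,0,-4.1]],[1.4,[-0.01,-0.44,0.0],[0,0,-4.2]],[1.4,[-0.02,-0.45,0.0],[0,0,-4.1]],[1.4,[-0.02,-0.44,0.0],[0,0,-4.2]],[1.4,[-0.01,-0.45,0.0],[0,0,-4.1]],[1.4,[-0.02,-0.44,0.0],[0,0,-4.2]],[1.4,[-0.01,-0.45,0.0],[0,0,-4.1]],[1.4,[-0.02,-0.44,0.0],[0,0,-4.1]],[1.4,[-0.02,-0.44,0.0],[0,0,-4.2]]]
j [33.4  5.6 -7.3 77.  -0.  53.8] yaw 127.71636903655921
```

servo_tool --rows '[[1.4,[-0.04,-0.45,0.1],[0,0,-4.1]],[1.4,[-0.01,-0.44,0],[0,0,-4.2]],[1.4,[-0.02,-0.45,0],[0,0,-4.1]],[1.4,[-0.02,-0.44,0],[0,0,-4.2]],[1.4,[-0.01,-0.45,0],[0,0,-4.1]],[1.4,[-0.02,-0.44,0],[0,0,-4.1]],[1.4,[-0.01,-0.44,0],[0,0,-4.2]],[1.4,[-0.02,-0.45,0],[0,0,-4.1]],[1.4,[-0.02,-0.44,0],[0,0,-4.2]],[1.4,[-0.01,-0.45,0],[0,0,-4.1]],[1.4,[-0.02,-0.44,0],[0,0,-4.2]],[1.4,[-0.01,-0.45,0],[0,0,-4.1]],[1.4,[-0.02,-0.44,0],[0,0,-4.1]],[1.4,[-0.02,-0.44,0],[0,0,-4.2]],[1.4,[0,0,0],[0,0,0]],[1.4,[0,0,0],[0,0,0]]]'

```text
t: 12.7
ee_pos: [0.4178, 0.2913, 0.1117]
ee_rot: [[-0.793, -0.61, 0.0], [-0.61, 0.793, 0.001], [-0.001, 0.001, -1.0]]
force: [-1.6, 2.6, 1.3]
finger_gap: 0.0139
gripper_force: 1.0
```

```bash
cat >> h.py <<'E'
def look(name,save=None):
    o,p,y=pose(); c=np.array((.467,.3287)); d=p[:2]-c
    print(p,y,o['force'],'tcp r,ang',np.hypot(*d),np.degrees(np.arctan2(d[1],d[0]))%360)
    im=optics.get_image(name)
    for n in ['adjuster_peg','nut_handle','screw_axis','setting_mark','pointer_tip']:
        for a in optics.tip_of(im,n)[:1]:
            q=np.array(a['location']); d=q[:2]-c
            print(n,np.round(q,4),round(a['score'],2),'r',round(np.hypot(*d),4),'ang',round(np.degrees(np.arctan2(d[1],d[0]))%360,1))
    if save: cv2.imwrite('pics/'+save,im['frame'][:,:,::-1])
    return im
E
python3 -c "
from h import *
im=look('wrist','w5.png')
look('scene')"
```

```text
[0.4177835  0.29131949 0.11166251] 127.57312378659515 [-1.56090985  2.64403312  1.30807095] tcp r,ang 0.061802637817520274 217.21709450860777
nut_handle [ 0.6978  0.213  -0.0046] 0.45 r 0.2582 ang 333.4
setting_mark [0.4042 0.2801 0.0632] 0.7 r 0.0794 ang 217.7
pointer_tip [0.4068 0.2826 0.0624] 0.6 r 0.0758 ang 217.4
[0.41787765 0.29121921 0.11152195] 127.61791116425212 [-1.41251372  1.78030136  1.73533546] tcp r,ang 0.06178847150092211 217.34395302262487
nut_handle [0.4734 0.3589 0.1178] 0.69 r 0.0309 ang 78.0
screw_axis [0.4659 0.3284 0.1191] 0.67 r 0.0011 ang 195.3
setting_mark [0.4116 0.2804 0.0608] 0.58 r 0.0735 ang 221.1
pointer_tip [0.404  0.2827 0.0618] 0.9 r 0.078 ang 216.1
```

View pics/w5.png

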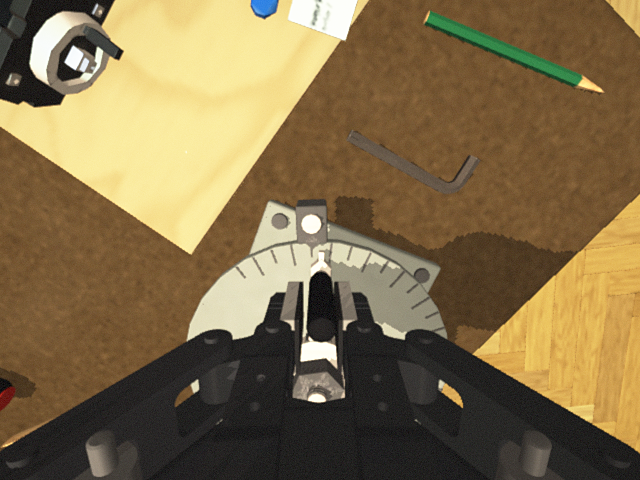

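The pointer tip is at (321,254) and the rider's point at about (313,243), slightly further counter-clockwise. I'll compute the remaining angle.

```bash
python3 - <<'E'
from h import *
im=optics.get_image('wrist'); c=np.array((.467,.3287))
for n,u,v,z in [('screw',311.5,223,.069),('rtip',313.5,244,.063),('ptr',321,253,.063),('axis',317,398,.086)]:
    q=bp(im,u,v,z); d=q[:2]-c; print(n,np.round(q,4),'r',round(np.hypot(*d),4),'ang',round(np.degrees(np.arctan2(d[1],d[0]))%360,1))
f=im['frame'][195:315,245:395]; cv2.imwrite('pics/w6.png',cv2.resize(f,None,fx=5,fy=5,interpolation=cv2.INTER_CUBIC)[:,:,::-1])
E
```

```text
screw [0.3949 0.2694 0.069 ] r 0.0933 ang 219.4
rtip [0.4046 0.2779 0.063 ] r 0.0805 ang 219.1
ptr [0.4061 0.2841 0.063 ] r 0.0755 ang 216.2
axis [0.4648 0.3267 0.086 ] r 0.003 ang 223.0
```

View pics/w6.png

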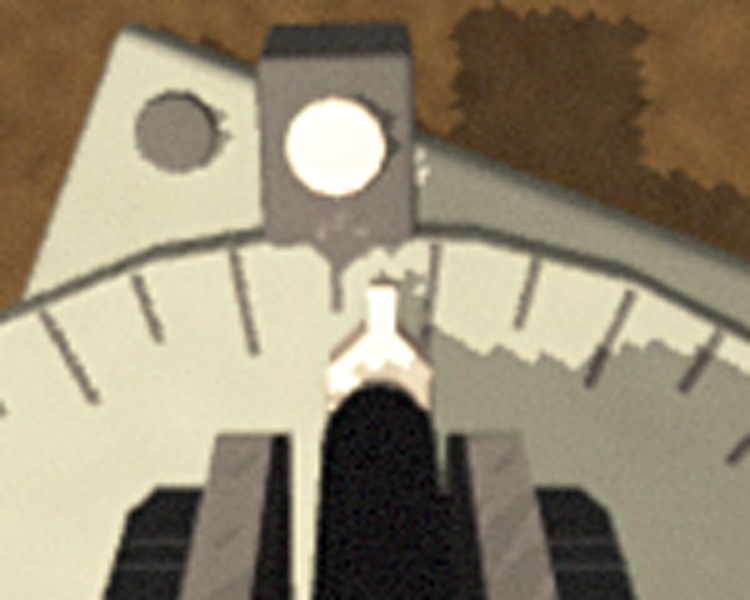

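The crop shows the pointer tip at crop x=380 and the rider's point at x=337. That is about 8.6 px, or 3.3°, still to go.

servo_tool --rows '[[1.4,[-0.01,-0.18,0],[0,0,-1.7]],[1.4,[-0.01,-0.18,0],[0,0,-1.7]],[1.4,[0,0,0],[0,0,0]],[1.4,[0,0,0],[0,0,0]],[1.4,[0,0,0],[0,0,0]]]'

```text
t: 13.98
ee_pos: [0.4203, 0.2879, 0.1111]
ee_rot: [[-0.755, -0.656, 0.0], [-0.656, 0.755, -0.001], [0.0, -0.001, -1.0]]
force: [-0.4, -0.3, 0.3]
finger_gap: 0.0142
gripper_force: 0.3
```

```bash
python3 - <<'E'
from h import *
im=look('wrist'); look('scene')
f=im['frame'][195:315,245:395]; cv2.imwrite('pics/w7.png',cv2.resize(f,None,fx=5,fy=5,interpolation=cv2.INTER_CUBIC)[:,:,::-1])
E
```

```text
[0.42028276 0.28786707 0.11107423] 131.0044950308172 [-0.41463888 -0.31133613  0.34875119] tcp r,ang 0.062046987290123104 221.15488945027784
adjuster_peg [0.4166 0.2859 0.1196] 0.74 r 0.0661 ang 220.3
setting_mark [0.4056 0.2823 0.0635] 0.73 r 0.077 ang 217.1
pointer_tip [0.4111 0.277  0.0634] 0.64 r 0.0761 ang 222.8
[0.42018981 0.28786414 0.11109922] 131.0065929606153 [ 0.42343006 -0.56601022  0.14032888] tcp r,ang 0.06211893325649743 221.1005060989677
nut_handle [0.4737 0.3581 0.1134] 0.65 r 0.0302 ang 77.2
screw_axis [ 0.7195  0.3424 -0.001 ] 0.3 r 0.2529 ang 3.1
setting_mark [0.4099 0.2809 0.0613] 0.51 r 0.0745 ang 219.9
pointer_tip [0.4056 0.2801 0.0654] 0.92 r 0.0783 ang 218.4
```

View pics/w7.png

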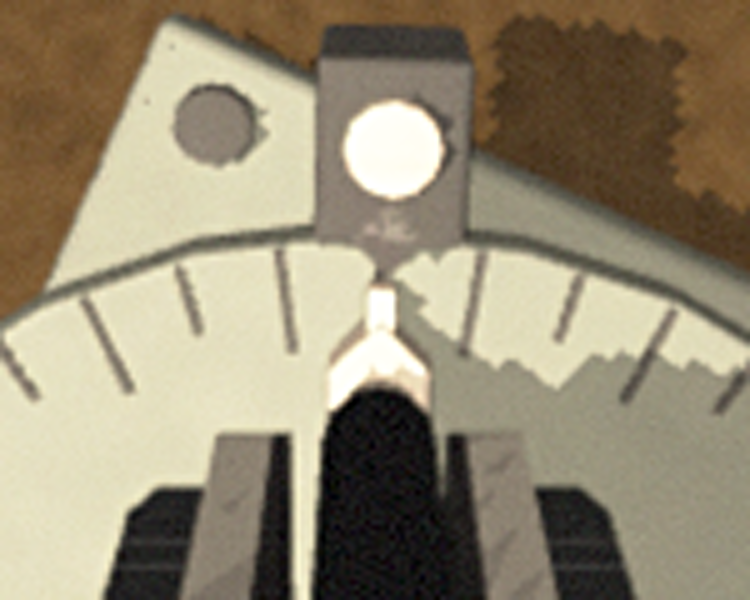

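The pointer tip and the rider's point now line up at crop x≈381. I've used all my picture views, so from here I rely on numbers. Next: release, lift and go to the handle.

```bash
python3 - <<'E'
from h import *
o,p,y=pose()
c=np.array((.467,.3287)); a=np.radians(76.5); g=c+.034*np.array([np.cos(a),np.sin(a)])
plan([(*p[:2],p[2],y,3,3.5),(*p[:2],.155,y,3,3.5),(*g,.155,166.5,5,3.5),(*g,.155,166.5,2,3.5)])
E
```

```text
13 [[3.5,[0.0,0.0,0.0],[0,0,-0.0]],[3.5,[0.0,0.0,0.0],[0,0,-0.0]],[3.5,[0.0,0.0,0.0],[0,0,-0.0]],[3.5,[0.0,0.0,-1.46],[0,0,-0.0]],[3.5,[0.0,0.0,-1.46],[0,0,-0.0]],[3.5,[0.0,0.0,-1.45],[0,0,-0.0]],[3.5,[-1.79,0.39,0.0],[0,0,-7.1]],[3.5,[-1.83,0.17,0.0],[0,0,-7.1]],[3.5,[-1.83,-0.06,0.0],[0,0,-7.1]],[3.5,[-1.82,-0.28,0.0],[0,0,-7.1]],[3.5,[-1.76,-0.51,0.0],[0,0,-7.1]],[3.5,[0.0,0.0,0.0],[0,0,0.0]],[3.5,[0.0,0.0,0.0],[0,0,0.0]]]
j [ 26.9   1.4 -11.9  76.7  -0.  -14.1] yaw 166.51880008285232
```

servo_tool --rows '[[3.5,[0,0,0],[0,0,0]],[3.5,[0,0,0],[0,0,0]],[3.5,[0,0,0],[0,0,0]],[3.5,[0,0,-1.5],[0,0,0]],[3.5,[0,0,-1.5],[0,0,0]],[3.5,[0,0,-1.4],[0,0,0]],[3.5,[-1.8,0.4,0],[0,0,-7.1]],[3.5,[-1.8,0.2,0],[0,0,-7.1]],[3.5,[-1.8,-0.1,0],[0,0,-7.1]],[3.5,[-1.8,-0.3,0],[0,0,-7.1]],[3.5,[-1.8,-0.5,0],[0,0,-7.1]],[3.5,[0,0,0],[0,0,0]],[3.5,[0,0,0],[0,0,0]]]'

```text
t: 16.2
ee_pos: [0.4746, 0.3614, 0.1558]
ee_rot: [[-0.235, -0.972, -0.0], [-0.972, 0.235, -0.0], [0.0, -0.0, -1.0]]
force: [0.4, -0.0, -0.3]
finger_gap: 0.0349
gripper_force: 0.0
```

```bash
python3 - <<'E'
from h import *
im=look('wrist','w8.png'); look('scene')
c=np.array((.467,.3287)); a=np.radians(76.5); g=c+.034*np.array([np.cos(a),np.sin(a)])
plan([(*g,.112,166.5,3,3.5)])
E
```

```text
[0.47462917 0.36135455 0.15581733] 166.42890760882315 [ 0.3990421  -0.02168954 -0.27815787] tcp r,ang 0.03353391747983655 76.84970498697881
adjuster_peg [0.4195 0.2852 0.1163] 0.87 r 0.0644 ang 222.5
nut_handle [0.4769 0.3602 0.1164] 0.71 r 0.033 ang 72.6
screw_axis [0.4684 0.3293 0.1213] 0.82 r 0.0015 ang 23.2
setting_mark [0.4082 0.2791 0.0661] 0.94 r 0.0769 ang 220.1
pointer_tip [0.4082 0.2773 0.0594] 0.64 r 0.0781 ang 221.2
[0.47461913 0.36130739 0.15548963] 166.48557001564342 [-1.66872515  0.58994833 -0.02514155] tcp r,ang 0.03348571127437448 76.84807945432797
adjuster_peg [0.419  0.2849 0.1158] 0.66 r 0.065 ang 222.4
screw_axis [0.4655 0.3285 0.1174] 0.98 r 0.0015 ang 187.6
setting_mark [0.4066 0.2826 0.0638] 0.55 r 0.076 ang 217.4
pointer_tip [0.4053 0.2796 0.0647] 0.74 r 0.0789 ang 218.5
3 [[3.5,[-0.01,0.0,1.44],[0,0,0.0]],[3.5,[0.0,-0.01,1.45],[0,0,0.0]],[3.5,[-0.01,0.0,1.44],[0,0,0.0]]]
j [ 30.9  13.4   6.4  82.9  -0.  -45.7] yaw 166.51109364076956
```

servo_tool --rows '[[3.5,[0,0,1.4],[0,0,0]],[3.5,[0,0,1.4],[0,0,0]],[3.5,[0,0,1.5],[0,0,0]],[1.5,[0,0,0],[0,0,0]],[1.5,[0,0,0],[0,0,0]],[1.5,[0,0,0],[0,0,0]],[1.5,[0,0,0],[0,0,0]]]'

```text
t: 17.68
ee_pos: [0.4753, 0.3619, 0.1131]
ee_rot: [[-0.233, -0.972, 0.001], [-0.972, 0.233, 0.001], [-0.001, -0.001, -1.0]]
force: [-0.6, -0.0, 0.6]
finger_gap: 0.0152
gripper_force: 0.0
```

```bash
python3 - <<'E'
from h import *
o,p,y=pose(); print(p,y,o['force'],o['finger_gap'],o['gripper_force'])
plan(arc((.467,.3287),.034,76.5,4,90,.112,15,1.5))
E
```

```text
[0.47526157 0.36190353 0.11311908] 166.51785884058893 [-0.64379403 -0.00832613  0.58341249] 0.015211177569232674 0.0
15 [[1.5,[0.03,-0.26,0.11],[0,0,4.9]],[1.5,[0.02,-0.29,0.0],[0,0,4.8]],[1.5,[0.01,-0.28,0.0],[0,0,4.8]],[1.5,[0.01,-0.29,0.0],[0,0,4.9]],[1.5,[0.01,-0.28,0.0],[0,0,4.8]],[1.5,[0.01,-0.29,0.0],[0,0,4.8]],[1.5,[0.02,-0.29,0.0],[0,0,4.9]],[1.5,[0.01,-0.28,0.0],[0,0,4.8]],[1.5,[0.01,-0.29,0.0],[0,0,4.8]],[1.5,[0.01,-0.29,0.0],[0,0,4.9]],[1.5,[0.01,-0.28,0.0],[0,0,4.8]],[1.5,[0.02,-0.29,0.0],[0,0,4.8]],[1.5,[0.01,-0.29,0.0],[0,0,4.9]],[1.5,[0.01,-0.28,0.0],[0,0,4.8]],[1.5,[0.01,-0.29,0.0],[0,0,4.8]]]
j [ 30.9  14.2   2.4  78.2  -0.  -45.7] yaw 94.01785884058887
```

servo_tool --rows '[[1.5,[0.03,-0.26,0.1],[0,0,4.8]],[1.5,[0.02,-0.29,0],[0,0,4.8]],[1.5,[0.01,-0.28,0],[0,0,4.8]],[1.5,[0.01,-0.29,0],[0,0,4.9]],[1.5,[0.01,-0.28,0],[0,0,4.8]],[1.5,[0.01,-0.29,0],[0,0,4.8]],[1.5,[0.02,-0.29,0],[0,0,4.9]],[1.5,[0.01,-0.28,0],[0,0,4.8]],[1.5,[0.01,-0.29,0],[0,0,4.8]],[1.5,[0.01,-0.29,0],[0,0,4.9]],[1.5,[0.01,-0.28,0],[0,0,4.8]],[1.5,[0.02,-0.29,0],[0,0,4.8]],[1.5,[0.01,-0.29,0],[0,0,4.9]],[1.5,[0.01,-0.28,0],[0,0,4.8]],[1.5,[0.01,-0.29,0],[0,0,4.8]],[1.5,[0,0,0],[0,0,0]]]'

```text
t: 19.68
ee_pos: [0.5011, 0.3322, 0.112]
ee_rot: [[-0.997, -0.073, 0.002], [-0.073, 0.997, 0.003], [-0.002, 0.003, -1.0]]
force: [1.0, 4.3, 0.4]
finger_gap: 0.0152
gripper_force: 2.0
```

servo_tool --rows '[[1.5,[0,-0.15,0],[0,0,2]],[1.5,[0,0,0],[0,0,0]]]'

```text
t: 19.92
ee_pos: [0.5016, 0.3299, 0.1121]
ee_rot: [[-0.999, -0.037, 0.002], [-0.037, 0.999, 0.001], [-0.002, 0.001, -1.0]]
force: [2.7, 4.2, 0.6]
finger_gap: 0.015
gripper_force: 2.1
```

servo_tool --rows '[[1.5,[0,-0.15,0],[0,0,2]],[1.5,[0,0,0],[0,0,0]]]'

```text
t: 20.18
ee_pos: [0.5017, 0.3285, 0.1121]
ee_rot: [[-1.0, -0.002, 0.002], [-0.002, 1.0, 0.002], [-0.002, 0.002, -1.0]]
force: [2.7, 5.3, 0.2]
finger_gap: 0.0152
gripper_force: 2.5
```

servo_tool --rows '[[1.5,[0,-0.1,0],[0,0,0]],[1.5,[0,0,0],[0,0,0]]]'

```text
t: 20.42
ee_pos: [0.5017, 0.3284, 0.1121]
ee_rot: [[-1.0, -0.003, 0.002], [-0.003, 1.0, 0.004], [-0.002, 0.004, -1.0]]
force: [3.1, 6.6, -0.0]
finger_gap: 0.0149
gripper_force: 3.5
```

servo_tool --rows '[[1.5,[0,-0.1,0],[0,0,0]],[1.5,[0,0,0],[0,0,0]]]'

```text
t: 20.68
ee_pos: [0.5017, 0.3283, 0.1121]
ee_rot: [[-1.0, -0.003, 0.002], [-0.003, 1.0, 0.006], [-0.002, 0.006, -1.0]]
force: [2.8, 8.3, -1.1]
finger_gap: 0.0153
gripper_force: 4.5
```

The TCP has stalled while the force keeps rising, so the nut is on its stop. Next I back off, open, lift and check.

servo_tool --rows '[[1.5,[0,0.2,0],[0,0,0]],[3.5,[0,0.1,0],[0,0,0]],[3.5,[0,0,0],[0,0,0]],[3.5,[0,0,0],[0,0,0]],[3.5,[0,0,0],[0,0,0]],[3.5,[0,0,-2],[0,0,0]],[3.5,[0,0,-3],[0,0,0]],[3.5,[0,0,-4],[0,0,0]],[3.5,[0,0,0],[0,0,0]],[3.5,[0,0,0],[0,0,0]],[3.5,[0,0,0],[0,0,0]]]'

```text
t: 22.05
ee_pos: [0.4999, 0.3283, 0.1995]
ee_rot: [[-1.0, -0.002, -0.003], [-0.002, 1.0, -0.002], [0.003, -0.002, -1.0]]
force: [1.0, -0.6, 0.5]
finger_gap: 0.035
gripper_force: 0.0
```

```bash
python3 - <<'E'
from h import *
for c in ['wrist','wrist','scene']: im=look(c,'w9%s.png'%c)
for n in ['hex_key','pencil','foam_block','wood_offcut']:
    print(n,[np.round(a['location'],3) for a in optics.tip_of(im,n)[:1]])
E
```

```text
[0.49991218 0.32834078 0.19947182] 90.11268053108425 [ 1.00983774 -0.56811074  0.54744944] tcp r,ang 0.03291414313284248 359.37467522312204
adjuster_peg [0.4197 0.2893 0.1187] 0.75 r 0.0616 ang 219.8
nut_handle [0.5038 0.3308 0.1152] 0.6 r 0.0369 ang 3.3
screw_axis [0.4653 0.3289 0.1175] 0.61 r 0.0017 ang 173.3
setting_mark [0.404  0.2786 0.0657] 0.94 r 0.0805 ang 218.5
pointer_tip [0.4085 0.2779 0.0603] 0.79 r 0.0775 ang 221.0
[0.50043327 0.32870306 0.20065579] 90.12073012264368 [ 0.75327312 -0.01638878  0.128551  ] tcp r,ang 0.0334332740520496 0.005236566876462452
adjuster_peg [0.4179 0.2878 0.1162] 0.72 r 0.0639 ang 219.8
nut_handle [0.5046 0.327  0.1191] 0.88 r 0.0376 ang 357.4
screw_axis [0.4651 0.3284 0.1193] 0.95 r 0.0019 ang 189.0
setting_mark [0.4069 0.2796 0.0627] 0.87 r 0.0776 ang 219.2
pointer_tip [0.4101 0.2763 0.0603] 0.63 r 0.0774 ang 222.6
[0.50072928 0.32886215 0.20135819] 90.11771839479205 [-0.65508461 -0.71776342 -0.01652901] tcp r,ang 0.033729667669550885 0.2754404377348062
adjuster_peg [0.4194 0.2851 0.1201] 0.57 r 0.0646 ang 222.5
nut_handle [0.4998 0.3273 0.1164] 0.82 r 0.0328 ang 357.6
screw_axis [0.4651 0.3281 0.1189] 0.87 r 0.002 ang 197.5
setting_mark [0.408  0.2812 0.063 ] 0.49 r 0.0757 ang 218.8
pointer_tip [0.4038 0.2812 0.0644] 0.75 r 0.0791 ang 216.9
hex_key [array([ 0.332,  0.3  , -0.001])]
pencil [array([0.25 , 0.31 , 0.003])]
foam_block [array([0.72 , 0.339, 0.001])]
wood_offcut [array([0.698, 0.212, 0.001])]
```

The nut handle is back at or just past its starting angle. I'll check the pointer against the rider numerically with a polar sampling of the wrist image.

```bash
python3 - <<'E'
from h import *
im=optics.get_image('wrist'); g=im['frame'].min(2).astype(np.float32)
R=im['attitude']; C=np.array(im['xyz']); c=bp(im,0,0,0)*0+np.array([.467,.3287,0])
def proj(P):
    q=(P-C)@R; return q[:,0]/q[:,2]*im['fx']+im['cx'], q[:,1]/q[:,2]*im['fy']+im['cy']
# axis from white screw-end disc near projected axis
u,v=proj(np.array([[.467,.3287,.086]])); print('axis px',u,v)
ang=np.arange(190,245,.25); t=np.radians(ang)
for z,rs in [(.066,(32,36,40,44,48)),(.063,(70,72,74)),(.069,(90,92,94))]:
    for r in rs:
        P=np.c_[c[0]+r/1e3*np.cos(t),c[1]+r/1e3*np.sin(t),np.full_like(t,z)]
        u,v=proj(P); s=cv2.remap(g,u.astype(np.float32)[None],v.astype(np.float32)[None],1)[0]
        m=s>225
        print(z,r,'white',m.sum(), ang[m].min() if m.any() else None, ang[m].max() if m.any() else None,'mean',ang[m].mean() if m.any() else None, 'max',s.max())
E
```

```text
axis px [317.75304893] [195.37311063]
0.066 32 white 65 212.5 228.5 mean 220.5 max 234.875
0.066 36 white 58 213.0 227.25 mean 220.125 max 234.13281
0.066 40 white 51 214.0 226.5 mean 220.25 max 233.97656
0.066 44 white 46 214.5 225.75 mean 220.125 max 233.79492
0.066 48 white 44 214.75 225.5 mean 220.125 max 234.8125
0.063 70 white 0 None None mean None max 169.96875
0.063 72 white 0 None None mean None max 171.77344
0.063 74 white 0 None None mean None max 171.80371
0.069 90 white 15 217.75 221.25 mean 219.5 max 240.53125
0.069 92 white 12 217.5 221.75 mean 220.125 max 232.96875
0.069 94 white 18 217.25 221.5 mean 219.375 max 237.6875
```

The arm is centred at 220.1° and the rider's screw at 219.6°. That is a difference of about 0.5°, or 0.7 mm at the tip, and the robot is clear of everything.

```bash
python3 -c "
from cell import manip
print(manip.job_done())"
```

```text
the job is handed in; nothing more can be done
None
```

I handed the job in: the jam nut was loosened about 71° and turned back onto its stop, the pointer measures about 0.7 mm from the rider's mark (6 mm allowed), and the loose things stayed put; the judge returned no verdict.

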